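# Swap the tape dispenser and the clip tote, and stack the glue tote

### The arm

A 7-joint arm with a two-finger parallel gripper is mounted at the origin on the work surface. World frame = base frame: x ahead of the robot, y to its left, z up, the work surface at z = 0. Lengths are in m, angles in degrees, forces in N, time in s.
With the tool pointing down it reaches from about 0.425 to 0.875 m from the base axis. Payload 4.7 kg.
Tool frame: the origin (TCP) lies at the very end of the fingers, on their centre line; the grasp point (between the pads) lies 19 mm behind it; z points along the fingers, y is the line along which they close (so a half turn about z gives the same grasp; the last joint's range is limited). The gripper opens to 87 mm and grips with 3 to 60 N. Pads are 19 mm wide; open, the fingers measure 117 mm over their backs; the gripper's body (75 mm by 190 mm) begins 51 mm behind the grasp point.
Start: joints at [-76.312, 18.392, -4.016, 83.108, 1.295, 78.541, -3.26], TCP at [0.145, 0.634, 0.223] pointing down, gripper open.
Joint ranges: [-163.93, 163.93], [-17.29, 119.83], [-79.2, 71.16], [3.27, 140.29], [-89.18, 269.18], [5.43, 117.66], [-154.24, 154.24]. Speed limits (degrees/s): [147.25, 147.25, 180, 180, 180, 180, 180].

### API

Orientations are given as [roll, pitch, yaw] about the fixed x, y, z axes, in that order (R = Rz(yaw) Ry(pitch) Rx(roll)).
In Python, from cell import get_obs, eyes, env gives the robot as it stands.
- The arm moves only by the tool servo_tool, never from a script. Its argument "series" is a list that holds one entry, the list of rows, each a list of 7 numbers: the shift along the tool's x, y, z in units of 300 mm (1.0 is 300 mm), then the turn, a rotation vector about the tool's x, y, z in units of pi rad (1.0 is pi rad), then the opening, from 0 (shut) to 1 (fully open). In form: [[[tx, ty, tz, wx, wy, wz, gripper], ...]]. A call has 1 to 12 rows; each row is the pose to reach, as a shift and turn from the pose commanded when the call began, along the tool's axes at that moment, turning the shorter way round; what a row does not reach only later rows make up. A row lasts 1/12 s, in which the tool goes at most 41.7 mm and 7.16 degrees, less where a joint would pass 70% of its speed; a pose out of reach is approached as far as the arm can. A call with a number of a shift or a turn outside -1 to 1 is refused whole. A call with a gripper value outside its range is refused whole. The fingers move at their own pace and stop on an object; "grip_force" is the grip in N (left out, the last holds). Time passes only in rows, so rows that repeat a pose let the fingers close. It gives the time, the measured TCP pose, the force, the opening and the grip force at its end, in the units of the state.
- get_obs(): the state, without advancing time (a new reading comes with each control period).
- eyes.read_camera(name): name is "scene" or "top" or "wrist"; returns a dict with "frame" (384x512x3 uint8, red, green, blue), "depth" (384x512 float32, m along the optical axis (not along the pixel's ray), 0 where there is no reading), "fx", "fy", "cx", "cy" (pixels), "origin" and "rotation" of the camera in the world; the wrist camera has in their place "mount" (4x4, takes a point from camera to tool coordinates, whose origin is the TCP and whose axes are the flange's). Camera axes: x right, y down, z forward; pixel columns grow to the right and rows downward; lengths in m; the calibration is good to about 2 mm. A picture is of the moment at which its call begins: read the wrist's pose just before it.
- env.sign_off(): hands the job in; it is judged then, once.
The state is a dict: "time_s": time; "qpos": joint angles; "joint_velocities": joint speeds; "effort": joint torques, N m; "tool_pos": TCP position; "tool_rot": TCP orientation; "force": force on the tool from outside, world axes, zero at the start; "wrist_torque": the same for the moment, N m; "grip_width": finger opening in m; "grasp_force": force on a finger pad.
Only numpy, scipy, OpenCV 4.12 (cv2) and the standard library are available. Lean on these libraries where they do the work, as an engineer would, in place of code of your own. Each camera call takes 0.05 s, during which the arm holds its last target. There are 200 camera calls.

### The job

The tape dispenser and the tote of binder clips are standing on each other's cork pads: swap them, so that the dispenser stands in the middle of the square pad and the clip tote in the middle of the round pad (the black oblong pad is free to park one on meanwhile). Stack the tote of glue sticks squarely on the clip tote, turned end for end, with the white labels at opposite ends, so that it rests on the lugs inside the rim rather than nesting. Keep all three upright the whole time, and leave the mug and the stapler where they are.

Things in the scene. Friction and masses are not known exactly. Their poses are not given: they have to be found in the camera images.
- dispenser_mid (a point): Black desk tape dispenser, 130 (x) by 54 (y) by 61 mm high, 0.3 to 0.6 kg. The point is over its middle, 31 mm above its underside, at the centre of two upright round side discs (60 mm diameter, flat faces 54 mm apart across y: grip here); z is up, the cutter is at -x. At the start it stands on the round cork pad.
- clip_tote_mid (a point): Blue tote holding black binder clips, 110 (x) by 66 (y) by 62 mm high, 0.13 to 0.21 kg, at the start on the square pad. Point: its centre, 31 mm up; z up. Grip across y on the rim band (top 27 mm, upright faces 66 mm apart); below it the body is 94 x 54 mm. White label slopes out 10 mm at the -x end. Lugs inside the rim at x +40 and -22 mm, 6 mm below the top.
- glue_tote_mid (a point): Tote holding glue sticks, otherwise the same as the clip tote (size, point, grip, label at -x), at the start on the bare desk. On the clip tote with x axes opposite, its body enters that rim by 6 mm (play 5 mm each way in x, 3.5 mm in y) and rests on the lugs: its point is then 56 mm above the other's. Put on the same way round it sinks past the lugs and nests, only 35 mm above.
- round_pad: Round cork pad lying fixed on the desk, 136 mm diameter, 3 mm thick; the origin is the centre of its underside, on the desk top.
- square_pad: Square cork pad lying fixed on the desk, 124 mm square, 3 mm thick; the origin is the centre of its underside.
- free_pad: Black oblong rubber pad lying fixed on the desk, 150 (x) by 100 (y) mm, 3 mm thick, empty at the start: a free spot for parking; the origin is the centre of its underside.
- mug_mid (a point): White mug, 76 mm diameter, 92 mm high, loose, to be left alone; the point is at its centre, 46 mm up.
- stapler_mid (a point): Black and steel stapler lying on the desk, 130 by 34 by 50 mm, loose, to be left alone; the point is at its centre, 25 mm up; x along its length.
Things that resemble listed ones, but are neither listed nor needed, are in the scene too. Leave any green look-alike of the part that bears clip_tote_mid alone. What is shaped like the part that bears glue_tote_mid but yellow is not meant.

How it is judged (in metres and radians):
At the end, for the whole second after the job is handed in: The dispenser stands upright on the square pad and the clip tote upright on the round pad, each within 15 mm of the pad's centre; the glue tote rests level on the clip tote's lugs (not nested), within 10 mm of its centre and 0.2 rad of its line, turned end for end; all released and at rest (horizontal distance between dispenser_mid and square_pad below 0.015 m and height (world z) of dispenser_mid between 0.028 and 0.04 m and angle between each of dispenser_mid, clip_tote_mid's own z axis and vertical below 0.1 rad and horizontal distance between clip_tote_mid and round_pad below 0.015 m and height (world z) of clip_tote_mid between 0.028 and 0.04 m and horizontal distance between glue_tote_mid and clip_tote_mid below 0.01 m and z of glue_tote_mid in the frame of clip_tote_mid between 0.052 and 0.06 m and angle between glue_tote_mid's own z axis and vertical below 0.08 rad and angle between the x axis of clip_tote_mid and the x axis of glue_tote_mid, either way round below 0.2 rad and linear speed of each of dispenser, clip_tote, glue_tote below 0.02 m/s); the robot touches nothing.
It fails at once if the mug or the stapler is shifted by more than 25 mm (distance of any of mug_mid, stapler_mid from where it was at the start of the episode above 0.025 m).
It fails at once if the dispenser or a tote is tipped by more than 0.6 rad (angle between any of dispenser_mid, clip_tote_mid, glue_tote_mid's own z axis and vertical above 0.6 rad).
It also fails if it takes over 120 s, if anything falls off the work surface, if the arm or the gripper's body presses on something with over 40 N, if the wrist force passes 120 N, or if a joint passes its speed limit or range.

## Working session

There is one attempt and no reset: what is moved stays moved. The work goes in short steps, Python scripts to look and compute and a tool call to move; the robot and the scene stay as the last step left them, time stands still between calls to the robot, and variables do not carry over. Pictures are saved under pics/ and viewed, at most 14 in all, crops included, and the job is handed in when it is done.

Besides the shell and the picture viewer there is one more tool, called after ">>>" as a command line: name --argument value ..., lists and objects as JSON in quotes. servo_tool: Moves the arm, as the interface text tells. Shifts and turns lie within -1 to 1; 1 stands for 300 mm of shift or pi rad of turn. Its arguments: {"type":"object","properties":{"series":{"type":"array"},"grip_force":{"type":"number"}},"required":["series"]}

```bash
ls; mkdir -p pics
cat > h.py <<'E'
import numpy as np, cv2
from scipy.spatial.transform import Rotation as R
from cell import get_obs, eyes, env
def cloud(name):
    o=get_obs(); c=eyes.read_camera(name); d=c["depth"]
    v,u=np.mgrid[:384,:512]
    P=np.stack([(u-c["cx"])/c["fx"]*d,(v-c["cy"])/c["fy"]*d,d],-1)
    if "mount" in c:
        M=np.array(c["mount"]); P=P@M[:3,:3].T+M[:3,3]
        Q=R.from_euler("xyz",o["tool_rot"],degrees=True).as_matrix(); P=P@Q.T+np.array(o["tool_pos"])
    else: P=P@np.array(c["rotation"]).T+np.array(c["origin"])
    P[d==0]=np.nan
    return c["frame"],P
def save(f,n,s=1.5): cv2.imwrite("pics/"+n,cv2.resize(f[:,:,::-1],None,fx=s,fy=s))
E
python3 - <<'E'
from h import *
print(get_obs())
for n in ("top","scene"):
    f,P=cloud(n); save(f,n+"0.png"); np.savez(n+"0.npz",f=f,P=P)
E
```

```text
pics
{'time_s': 0.0, 'qpos': array([-76.31273924,  18.43855416,  -4.01504574,  83.17434336,
         1.29370354,  78.54199959,  -3.25981006]), 'joint_velocities': array([ 0.00266297,  0.0124147 ,  0.01628463, -0.09926457,  0.09789762,
       -0.00419099,  0.12546649]), 'effort': array([-1.99664532e-05, -4.91283381e+01, -4.04036539e-01, -3.12524128e+01,
       -6.41645584e-02,  4.36808739e-02,  1.55156176e-04]), 'tool_pos': array([0.14480769, 0.63309225, 0.22147208]), 'tool_rot': array([-1.79890273e+02,  4.69533069e-03,  1.67121951e+02]), 'force': array([-0.34239392, -0.69812   , -0.78733859]), 'wrist_torque': array([ 0.03597224, -0.00078092,  0.05433063]), 'grasp_force': 0.0, 'grip_width': 0.08638968105794867}Traceback (most recent call last):
  File "<stdin>", line 4, in <module>
  File "h.py", line 11, in cloud
    else: P=P@np.array(c["rotation"]).T+np.array(c["origin"])
            ~~~~~~~~~~~~~~~~~~~~~~~~~~~^~~~~~~~~~~~~~~~~~~~~~
ValueError: operands could not be broadcast together with shapes (384,512) (3,)
```

```bash
python3 - <<'E'
from h import *
for n in ("top","scene"):
    c=eyes.read_camera(n); print({k:v for k,v in c.items() if k not in("frame","depth")})
E
sed -i 's/P=P@np.array(c\["rotation"\]).T+/P=P@rot(c["rotation"]).T+/' h.py
cat >> h.py <<'E'
def rot(r):
    r=np.array(r,float)
    return r if r.shape==(3,3) else R.from_euler("xyz",r,degrees=True).as_matrix() if r.size==3 else R.from_quat(r).as_matrix()
E
python3 - <<'E'
from h import *
for n in ("top","scene"):
    f,P=cloud(n); save(f,n+"0.png"); np.savez(n+"0.npz",f=f,P=P); print(np.nanpercentile(P[...,2],[5,30,50,70,95]))
E
```

```text
{'fx': 360.2357757535681, 'fy': 360.2357757535681, 'cx': 256.1398372199038, 'cy': 195.23206276374927, 'origin': array([0.31868651, 0.03307761, 0.92139805]), 'rotation': array([-1.66596763e+02, -1.40644961e-01, -9.35847801e+01])}
{'fx': 442.8922793672732, 'fy': 442.8922793672732, 'cx': 260.04166960457394, 'cy': 189.21657044915264, 'origin': array([1.17729269, 0.33816866, 0.58671359]), 'rotation': array([-125.16883032,    0.90826943,  112.80424312])}
[-0.00286811 -0.00042101  0.00111915  0.02000505  0.15046409]
[-0.09586166 -0.00095007  0.00030058  0.02069461  0.18167595]
```

View pics/top0.png

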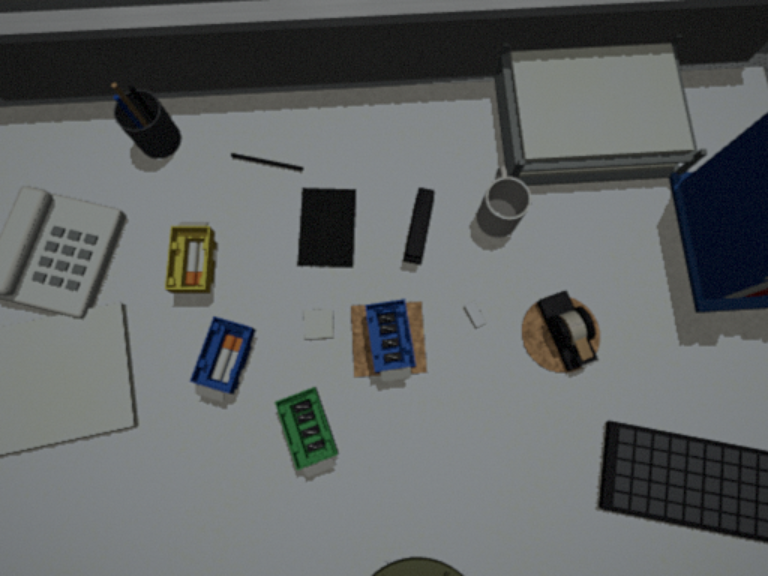

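View pics/scene0.png

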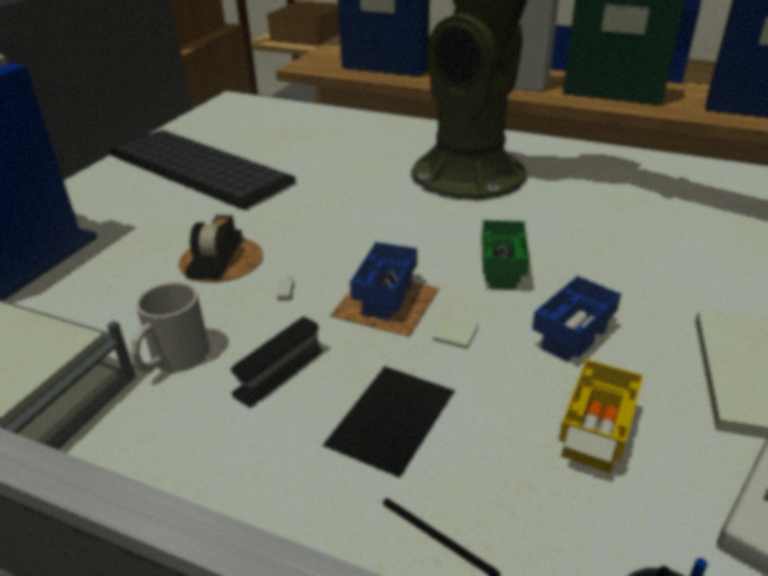

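```bash
cat >> h.py <<'E'
def onplane(c,uv,z):
    uv=np.asarray(uv,float).reshape(-1,2)
    r=np.c_[(uv[:,0]-c["cx"])/c["fx"],(uv[:,1]-c["cy"])/c["fy"],np.ones(len(uv))]@rot(c["rotation"]).T
    o=np.array(c["origin"]); return (o+r*((z-o[2])/r[:,2])[:,None])[:,:2]
def rect(p):
    (c,(w,h),a)=cv2.minAreaRect((p*1000).astype(np.float32)); 
    if w<h: w,h,a=h,w,a+90
    return np.round(c,1),round(w,1),round(h,1),round((a+90)%180-90,1)
E
python3 - <<'E'
from h import *
c=eyes.read_camera("top"); D=np.load("top0.npz"); f,P=D["f"],D["P"]
hsv=cv2.cvtColor(f,cv2.COLOR_RGB2HSV); H,S,V=hsv[...,0].astype(int),hsv[...,1],hsv[...,2]
x0=lambda x1,y1,x2,y2:np.s_[int(y1/1.5):int(y2/1.5),int(x1/1.5):int(x2/1.5)]
def sel(m,box):
    k=np.zeros_like(m);k[x0(*box)]=m[x0(*box)]; v,u=np.nonzero(k); return np.c_[u,v]
Z=P[...,2]
blue=(H>100)&(H<130)&(S>100)
for n,b in dict(clip=(340,285,440,390),glue=(180,305,270,405)).items():
    uv=sel(blue&(Z>.045),b); print(n,len(uv),rect(onplane(c,uv,.065 if n=="clip" else .062)),"med/max z",np.percentile(Z[uv[:,1],uv[:,0]],[50,90]),"cloud",rect(P[uv[:,1],uv[:,0],:2]))
cork=(H>3)&(H<20)&(S>70)&(Z<.012)
for n,b in dict(sq=(340,285,440,390),rd=(505,280,620,385)).items():
    uv=sel(cork,b);p=onplane(c,uv,.003);print(n,len(uv),rect(p),cv2.minEnclosingCircle((p*1000).astype(np.float32)), H[uv[:,1],uv[:,0]].mean())
dark=(V<60)
uv=sel(dark&(Z<.015),(285,175,370,280)); print("free",rect(onplane(c,uv,.003)))
uv=sel((Z>.01)&(Z<.09),(520,280,610,380));q=P[uv[:,1],uv[:,0]];print("disp",len(uv),rect(q[:,:2]),q[:,2].max())
hi=q[q[:,2]>.035]; print("disp hi",rect(hi[:,:2]),len(hi))
for n,b in dict(stap=(395,175,445,275),mug=(470,165,535,245)).items():
    uv=sel((Z>.012)&(Z<.11),b);q=P[uv[:,1],uv[:,0]];print(n,rect(q[:,:2]),q[:,2].max())
cv2.imwrite("pics/d.png",cv2.resize(f[170:260,330:430,::-1],None,fx=6,fy=6,interpolation=cv2.INTER_CUBIC))
g=f[185:285,110:310,::-1]; cv2.imwrite("pics/t.png",cv2.resize(g,None,fx=4,fy=4,interpolation=cv2.INTER_CUBIC))
E
```

```text
clip 227 (array([453. ,  14.2]), 109.7, 63.7, 5.2) med/max z [0.06028495 0.06578095] cloud (array([453.5,  14.3]), 109.7, 63.6, 5.2)
glue 407 (array([438.7, 281.5]), 109.0, 71.0, -19.7) med/max z [0.05740085 0.06258531] cloud (array([439.5, 283.7]), 109.1, 67.1, -19.8)
sq 886 (array([457.2,  16.6]), 121.7, 121.6, -90.0) ((457.52801513671875, 17.310583114624023), 84.19915008544922) 15.677200902934537
rd 836 (array([ 443.4, -280.4]), 133.1, 122.6, -86.3) ((447.7256164550781, -280.1248474121094), 66.65972137451172) 15.588516746411484
free (array([666.3, 113.2]), 148.2, 97.7, -5.0)
disp 1283 (array([ 450.3, -288.7]), 130.3, 55.6, 16.5) 0.06722671822944937
disp hi (array([ 433.2, -293.7]), 94.6, 55.6, 16.4) 740
stap (array([647.6, -50.6]), 127.0, 31.2, -15.0) 0.05343242722314534
mug (array([ 691.6, -206.1]), 135.5, 75.0, -21.8) 0.09551969219612833
```

View pics/d.png

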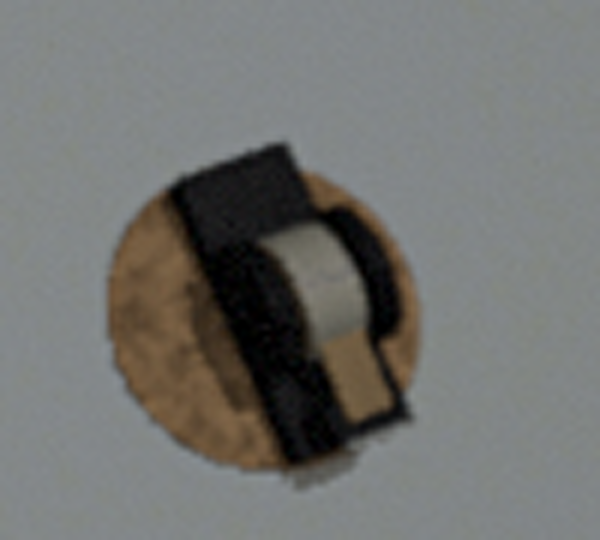

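```bash
cat >> h.py <<'E'
def go(x,y,z,yaw,frm=None):
    o=get_obs(); p,r=(o["tool_pos"],o["tool_rot"]) if frm is None else (np.array(frm[:3]),[180,0,frm[3]])
    Q=R.from_euler("xyz",r,degrees=True); T=R.from_euler("xyz",[180,0,yaw],degrees=True)
    d=Q.inv().apply(np.array([x,y,z])-p)/.3; w=(Q.inv()*T).as_rotvec()/np.pi
    print("shift",np.round(d,4),"turn",np.round(w,4),"rows>=",np.ceil(max(np.linalg.norm(d)*300/41.7,np.linalg.norm(w)*180/7.16)))
E
python3 - <<'E'
from h import *
go(.42,.40,.223,86)
go(.453,.014,.223,5.2,(.42,.40,.223,86))
D=np.load("top0.npz");P=D["P"];q=P[187:253,347:407].reshape(-1,3);q=q[(q[:,2]>.057)&(q[:,2]<.08)];print(len(q),q.mean(0),rect(q[:,:2]))
E
```

```text
shift [-1.0675 -0.5543 -0.0023] turn [-2.000e-04  1.000e-04  4.507e-01] rows>= 12.0
shift [-1.2759  0.1995  0.    ] turn [-0.     -0.      0.4489] rows>= 12.0
241 [ 0.45026345 -0.28808789  0.0604998 ] (array([ 451.5, -288.3]), 55.6, 40.0, -73.8)
```

>>> servo_tool --series '[[[-0.12, -0.06, 0, 0, 0, 0.04, 1], [-0.24, -0.12, 0, 0, 0, 0.08, 1], [-0.36, -0.18, 0, 0, 0, 0.12, 1], [-0.48, -0.24, 0, 0, 0, 0.16, 1], [-0.6, -0.3, 0, 0, 0, 0.2, 1], [-0.7, -0.35, 0, 0, 0, 0.24, 1], [-0.8, -0.4, 0, 0, 0, 0.28, 1], [-0.9, -0.45, 0, 0, 0, 0.31, 1], [-0.95, -0.5, 0, 0, 0, 0.34, 1], [-0.98, -0.53, 0, 0, 0, 0.37, 1], [-0.98, -0.55, 0, 0, 0, 0.4, 1], [-0.98, -0.55, 0, 0, 0, 0.43, 1]]]'

```text
time_s: 1.3
tool_pos: [0.3959, 0.4052, 0.2227]
tool_rot: [180.0, 0.0, 89.3]
force: [0.2, -0.1, -0.1]
grip_width: 0.0871
grasp_force: 0.0
```

Run:
```python
from h import *
print(get_obs()["tool_pos"],get_obs()["tool_rot"]); go(.45,.15,.223,45)
```

```text
[0.39586686 0.4051619  0.22274672] [1.79993329e+02 2.35917273e-02 8.92587249e+01]
shift [-8.481e-01  1.914e-01 -5.000e-04] turn [1.000e-04 1.000e-04 2.459e-01] rows>= 7.0
```

>>> servo_tool --series '[[[-0.1, 0.02, 0, 0, 0, 0.04, 1], [-0.2, 0.04, 0, 0, 0, 0.08, 1], [-0.3, 0.06, 0, 0, 0, 0.12, 1], [-0.4, 0.09, 0, 0, 0, 0.16, 1], [-0.5, 0.11, 0, 0, 0, 0.2, 1], [-0.6, 0.13, 0, 0, 0, 0.24, 1], [-0.7, 0.16, 0, 0, 0, 0.28, 1], [-0.8, 0.18, 0, 0, 0, 0.32, 1], [-0.85, 0.19, 0, 0, 0, 0.36, 1], [-0.85, 0.19, 0, 0, 0, 0.4, 1], [-0.85, 0.19, 0, 0, 0, 0.44, 1], [-0.85, 0.19, 0, 0, 0, 0.467, 1]]]'

```text
time_s: 2.3
tool_pos: [0.4506, 0.1515, 0.2228]
tool_rot: [-180.0, -0.0, 5.3]
force: [-0.6, 0.4, 0.5]
grip_width: 0.0871
grasp_force: 0.0
```

Run:
```python
from h import *
print(get_obs()["tool_pos"],get_obs()["tool_rot"],get_obs()["qpos"]); go(.453,.0142,.15,5.2)
```

```text
[0.45057312 0.15152818 0.2227668 ] [-1.79959289e+02 -2.03895583e-02  5.25401986e+00] [ -48.46633942   -4.17475953   25.6437756   107.78781424    1.82747773
   75.95207668 -108.07061815]
shift [-0.0339  0.4568  0.2422] turn [-0.0002 -0.0001  0.0003] rows>= 4.0
```

>>> servo_tool --series '[[[-0.01, 0.11, 0, 0, 0, 0, 1], [-0.02, 0.23, 0, 0, 0, 0, 1], [-0.03, 0.34, 0, 0, 0, 0, 1], [-0.034, 0.457, 0, 0, 0, 0, 1], [-0.034, 0.457, 0.1, 0, 0, 0, 1], [-0.034, 0.457, 0.2, 0, 0, 0, 1], [-0.034, 0.457, 0.242, 0, 0, 0, 1], [-0.034, 0.457, 0.242, 0, 0, 0, 1], [-0.034, 0.457, 0.242, 0, 0, 0, 1]]]'

```text
time_s: 3.05
tool_pos: [0.4536, 0.0145, 0.1499]
tool_rot: [180.0, 0.0, 5.7]
force: [-0.1, 0.0, -0.4]
grip_width: 0.0866
grasp_force: 0.0
```

Run:
```python
from h import *
o=get_obs();print(o["tool_pos"],o["tool_rot"],o["qpos"]); go(.453,.0142,.0325,5.2)
f,P=cloud("wrist"); save(f,"w1.png")
Z=P[...,2];hsv=cv2.cvtColor(f,cv2.COLOR_RGB2HSV);m=(hsv[...,0]>100)&(hsv[...,0]<130)&(hsv[...,1]>100)&(Z>.05)&(Z<.075)
print(m.sum(),rect(P[m][:,:2]),np.percentile(Z[m],[10,50,90]))
```

```text
[0.45358826 0.01445518 0.1499026 ] [1.79984861e+02 4.82413877e-02 5.65309056e+00] [-41.57483488  -4.51354251  35.27794579 116.26274175   2.8355342
  67.49778608 -91.81583524]
shift [-0.0017  0.0005  0.3913] turn [0.0001 0.0003 0.0025] rows>= 3.0
3645 (array([454.2,  14. ]), 110.3, 65.9, 5.3) [0.05450032 0.0619089  0.06694299]
```

View pics/w1.png

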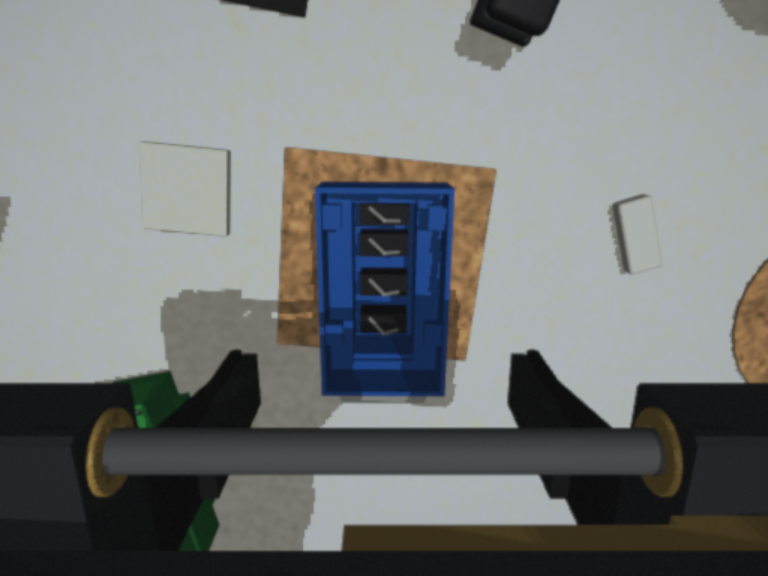

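>>> servo_tool --series '[[[0, 0, 0.1, 0, 0, 0.002, 1], [0, 0, 0.2, 0, 0, 0.002, 1], [0, 0, 0.3, 0, 0, 0.002, 1], [0, 0, 0.391, 0, 0, 0.002, 1], [0, 0, 0.391, 0, 0, 0.002, 1], [0, 0, 0.391, 0, 0, 0.002, 0], [0, 0, 0.391, 0, 0, 0.002, 0], [0, 0, 0.391, 0, 0, 0.002, 0], [0, 0, 0.391, 0, 0, 0.002, 0], [0, 0, 0.391, 0, 0, 0.002, 0], [0, 0, 0.391, 0, 0, 0.002, 0], [0, 0, 0.391, 0, 0, 0.002, 0]]]' --grip_force 20

```text
time_s: 4.1
tool_pos: [0.4555, 0.015, 0.0344]
tool_rot: [-179.9, -0.2, 5.3]
force: [-1.6, 0.0, 8.5]
grip_width: 0.0662
grasp_force: 20.0
```

Run:
```python
from h import *
o=get_obs();print(o["tool_pos"],o["tool_rot"],o["grip_width"],o["grasp_force"])
p=o["tool_pos"];y=o["tool_rot"][2]
go(p[0],p[1],.2,y); go(.666,.113,.2,0,(p[0],p[1],.2,y))
```

```text
[0.45549671 0.01496753 0.03444429] [-179.9333522    -0.18420306    5.30501324] 0.06623758444509925 19.99934871448204
shift [ 0.0018 -0.0006 -0.5518] turn [-0.0004 -0.001   0.    ] rows>= 4.0
shift [ 0.7289 -0.2605 -0.    ] turn [ 0.     -0.      0.0295] rows>= 6.0
```

>>> servo_tool --series '[[[0, 0, -0.04, 0, 0, 0, 0], [0, 0, -0.1, 0, 0, 0, 0], [0, 0, -0.2, 0, 0, 0, 0], [0, 0, -0.3, 0, 0, 0, 0], [0, 0, -0.4, 0, 0, 0, 0], [0, 0, -0.5, 0, 0, 0, 0], [0, 0, -0.55, 0, 0, 0, 0], [0, 0, -0.55, 0, 0, 0, 0], [0, 0, -0.55, 0, 0, 0, 0]]]'

```text
time_s: 4.85
tool_pos: [0.4541, 0.0146, 0.1982]
tool_rot: [-179.9, -0.1, 5.3]
force: [-0.4, 0.4, -2.2]
grip_width: 0.066
grasp_force: 20.0
```

>>> servo_tool --series '[[[0.05, -0.02, 0, 0, 0, 0, 0], [0.13, -0.05, 0, 0, 0, 0, 0], [0.23, -0.08, 0, 0, 0, 0, 0], [0.33, -0.12, 0, 0, 0, 0, 0], [0.43, -0.15, 0, 0, 0, 0, 0], [0.53, -0.19, 0, 0, 0, 0.01, 0], [0.62, -0.22, 0, 0, 0, 0.02, 0], [0.69, -0.24, 0, 0, 0, 0.03, 0], [0.73, -0.26, 0, 0, 0, 0.03, 0], [0.73, -0.26, 0, 0, 0, 0.03, 0], [0.73, -0.26, 0, 0, 0, 0.03, 0]]]'

```text
time_s: 5.77
tool_pos: [0.6636, 0.1121, 0.1949]
tool_rot: [179.9, 0.2, -0.1]
force: [-0.4, -1.2, -1.0]
grip_width: 0.0659
grasp_force: 20.0
```

Run:
```python
from h import *
o=get_obs();print(o["tool_pos"],o["tool_rot"],o["grip_width"],o["grasp_force"],o["force"],o["qpos"])
go(.666,.113,.0345,0)
f,P=cloud("scene");save(f,"s1.png",1.2)
```

```text
[0.66358929 0.11212787 0.19490388] [ 1.79877767e+02  2.42508594e-01 -9.13692526e-02] 0.06590529960907021 19.998367549851537 [-0.40303038 -1.2335659  -0.96604967] [-38.49096543  24.90944833  36.29305338  82.60514688 -14.68868742
  77.54159025 -91.61439361]
shift [ 0.0103 -0.0041  0.5346] turn [ 0.0007  0.0013 -0.0005] rows>= 4.0
```

View pics/s1.png

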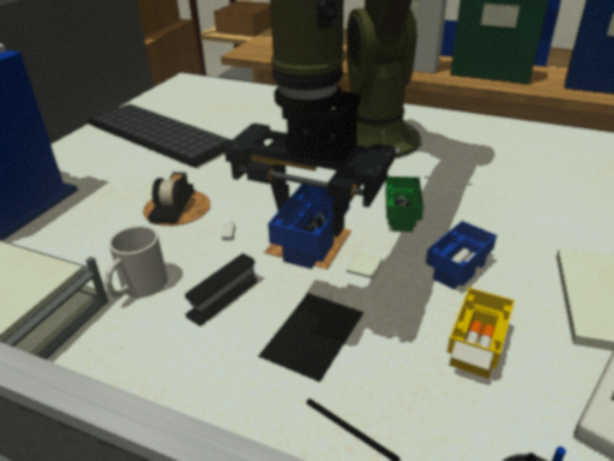

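>>> servo_tool --series '[[[0.01, -0.004, 0.1, 0, 0, 0, 0], [0.01, -0.004, 0.2, 0, 0, 0, 0], [0.01, -0.004, 0.3, 0, 0, 0, 0], [0.01, -0.004, 0.4, 0, 0, 0, 0], [0.01, -0.004, 0.48, 0, 0, 0, 0], [0.01, -0.004, 0.51, 0, 0, 0, 0], [0.01, -0.004, 0.53, 0, 0, 0, 0], [0.01, -0.004, 0.535, 0, 0, 0, 0], [0.01, -0.004, 0.535, 0, 0, 0, 0], [0.01, -0.004, 0.535, 0, 0, 0, 0]]]'

```text
time_s: 6.65
tool_pos: [0.669, 0.1137, 0.0392]
tool_rot: [-180.0, -0.2, -0.1]
force: [0.4, -0.2, -1.4]
grip_width: 0.0658
grasp_force: 20.0
```

>>> servo_tool --series '[[[0, 0, 0, 0, 0, 0, 1], [0, 0, 0, 0, 0, 0, 1], [0, 0, 0, 0, 0, 0, 1], [0, 0, 0, 0, 0, 0, 1], [0, 0, 0, 0, 0, 0, 1], [0, 0, -0.05, 0, 0, 0, 1], [0, 0, -0.15, 0, 0, 0, 1], [0, 0, -0.28, 0, 0, 0, 1], [0, 0, -0.4, 0, 0, 0, 1], [0, 0, -0.53, 0, 0, 0, 1], [0, 0, -0.6, 0, 0, 0, 1], [0, 0, -0.6, 0, 0, 0, 1]]]'

```text
time_s: 7.65
tool_pos: [0.671, 0.1134, 0.2255]
tool_rot: [-179.8, -0.7, -0.1]
force: [-0.2, -1.2, 1.5]
grip_width: 0.0867
grasp_force: 0.0
```

Run:
```python
from h import *
o=get_obs();p=o["tool_pos"];print(p,o["tool_rot"],o["grip_width"],o["qpos"])
go(.56,-.10,p[2],16.5); go(.4505,-.288,p[2],16.5,(.56,-.10,p[2],16.5))
f,P=cloud("wrist")
Z=P[...,2];hsv=cv2.cvtColor(f,cv2.COLOR_RGB2HSV);m=(hsv[...,0]>100)&(hsv[...,0]<130)&(hsv[...,1]>100)&(Z>.05)&(Z<.075)
print("clip",m.sum(),rect(P[m][:,:2]),np.percentile(Z[m],[10,50,90]))
```

```text
[0.67104949 0.11337518 0.22547146] [-1.79838848e+02 -6.57828530e-01 -1.20368210e-01] 0.08672243506377057 [-38.43454844  24.2524001   36.73015981  79.9264929  -14.56283145
  79.85995989 -91.87628238]
shift [-0.3686  0.712  -0.0062] turn [-0.0004 -0.0038 -0.0923] rows>= 6.0
shift [-0.528   0.4972  0.    ] turn [0. 0. 0.] rows>= 6.0
clip 2431 (array([573.4, 156.1]), 333.6, 102.9, -24.0) [0.0548145  0.06227095 0.06696515]
```

>>> servo_tool --series '[[[-0.05, 0.1, 0, 0, 0, -0.015, 1], [-0.1, 0.2, 0, 0, 0, -0.03, 1], [-0.15, 0.3, 0, 0, 0, -0.045, 1], [-0.2, 0.4, 0, 0, 0, -0.06, 1], [-0.25, 0.5, 0, 0, 0, -0.075, 1], [-0.31, 0.6, 0, 0, 0, -0.09, 1], [-0.37, 0.71, 0, 0, 0, -0.092, 1], [-0.43, 0.8, 0, 0.0, 0, -0.092, 1], [-0.49, 0.9, 0, 0, 0, -0.092, 1], [-0.56, 0.99, 0, 0, 0, -0.092, 1], [-0.62, 1.0, 0, 0, 0, -0.092, 1], [-0.62, 1.0, 0, 0, 0, -0.092, 1]]]'

```text
time_s: 8.7
tool_pos: [0.4768, -0.1892, 0.2164]
tool_rot: [-179.9, 0.1, 16.1]
force: [0.5, -0.2, -1.2]
grip_width: 0.0871
grasp_force: 0.0
```

Run:
```python
from h import *
o=get_obs();p=o["tool_pos"];print(p,o["tool_rot"],o["grip_width"],o["qpos"])
go(.4505,-.288,.15,16.5)
```

```text
[ 0.47679014 -0.18922286  0.21643647] [-1.79864067e+02  1.25945692e-01  1.60661048e+01] 0.08705127369929083 [-24.67510286   1.23113222  44.45100651 104.05659984  -0.92921985
  75.24805586 -53.92533071]
shift [-0.1748  0.2927  0.2211] turn [-0.0008  0.0007 -0.0024] rows>= 3.0
```

>>> servo_tool --series '[[[-0.06, 0.1, 0, 0, 0, -0.002, 1], [-0.12, 0.2, 0, 0, 0, -0.002, 1], [-0.175, 0.293, 0, 0, 0, -0.002, 1], [-0.175, 0.293, 0.1, 0, 0, -0.002, 1], [-0.175, 0.293, 0.2, 0, 0, -0.002, 1], [-0.175, 0.293, 0.22, 0, 0, -0.002, 1], [-0.175, 0.293, 0.22, 0, 0, -0.002, 1], [-0.175, 0.293, 0.22, 0, 0, -0.002, 1], [-0.175, 0.293, 0.22, 0, 0, -0.002, 1]]]'

```text
time_s: 9.45
tool_pos: [0.457, -0.2851, 0.1526]
tool_rot: [179.9, -0.1, 16.9]
force: [0.7, 0.3, 1.0]
grip_width: 0.0872
grasp_force: 0.0
```

Run:
```python
from h import *
o=get_obs();p=o["tool_pos"];print(p,o["tool_rot"],o["qpos"])
f,P=cloud("wrist");save(f,"w2.png",1.2)
Z=P[...,2]; near=(np.hypot(P[...,0]-.4505,P[...,1]+.288)<.09)
q=P[near&(Z>.012)&(Z<.08)];print(len(q),rect(q[:,:2]),np.percentile(q[:,2],[50,99]))
q=P[near&(Z>.055)&(Z<.08)];print(len(q),rect(q[:,:2]),q.mean(0))
go(.4505,-.288,.018,16.5)
```

```text
[ 0.45703528 -0.28512401  0.15258464] [ 1.79928354e+02 -9.63612908e-02  1.68969028e+01] [-16.04870131   9.52044333  49.84984814 105.85919549  -7.86528803
  68.0397876  -36.75168478]
9573 (array([ 451.1, -288.3]), 131.0, 54.0, 16.6) [0.04585831 0.06550895]
2741 (array([ 452., -288.]), 53.9, 46.3, -73.6) [ 0.45390685 -0.28754427  0.06112688]
shift [-0.0247  0.0018  0.4491] turn [ 0.0004 -0.0007  0.0021] rows>= 4.0
```

View pics/w2.png

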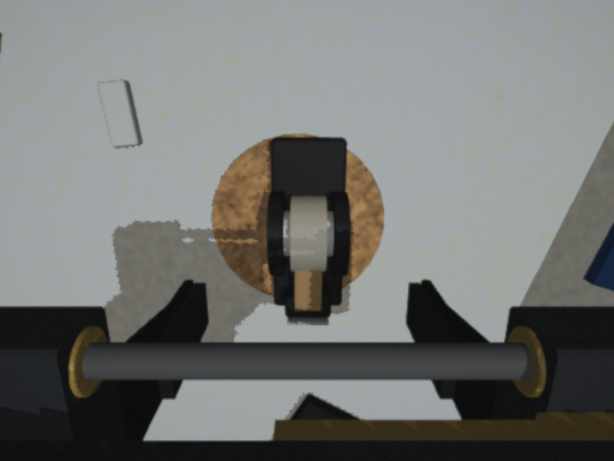

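>>> servo_tool --series '[[[-0.01, 0, 0.08, 0, 0, 0.002, 1], [-0.02, 0.002, 0.18, 0, 0, 0.002, 1], [-0.02, 0.002, 0.28, 0, 0, 0.002, 1], [-0.02, 0.002, 0.36, 0, 0, 0.002, 1], [-0.02, 0.002, 0.42, 0, 0, 0.002, 1], [-0.02, 0.002, 0.449, 0, 0, 0.002, 1], [-0.02, 0.002, 0.449, 0, 0, 0.002, 1], [-0.02, 0.002, 0.449, 0, 0, 0.002, 1]]]'

```text
time_s: 10.17
tool_pos: [0.4511, -0.2879, 0.0175]
tool_rot: [179.9, -0.1, 16.5]
force: [0.3, 0.3, -0.4]
grip_width: 0.0869
grasp_force: 0.0
```

>>> servo_tool --series '[[[0, 0, 0, 0, 0, 0, 0], [0, 0, 0, 0, 0, 0, 0], [0, 0, 0, 0, 0, 0, 0], [0, 0, 0, 0, 0, 0, 0], [0, 0, 0, 0, 0, 0, 0], [0, 0, 0, 0, 0, 0, 0], [0, 0, 0, 0, 0, 0, 0], [0, 0, 0, 0, 0, 0, 0]]]' --grip_force 40

```text
time_s: 10.83
tool_pos: [0.4505, -0.2877, 0.0167]
tool_rot: [180.0, -0.0, 16.5]
force: [-0.0, -1.3, 2.4]
grip_width: 0.0537
grasp_force: 40.0
```

Run:
```python
from h import *
o=get_obs();p=o["tool_pos"];print(p,o["tool_rot"],o["qpos"])
off=(p[0]-.4515)*np.cos(.29)+(p[1]+.288)*np.sin(.29);print("along-x offset of tcp from mid",off)
```

```text
[ 0.45047697 -0.28774346  0.0167033 ] [ 1.79973919e+02 -2.82705908e-02  1.64609337e+01] [-10.23511267  20.6491988   46.12696088 113.22087634 -18.42912978
  53.55401971 -28.36186287]
along-x offset of tcp from mid -0.0009069502770469953
```

>>> servo_tool --series '[[[0, 0, -0.03, 0, 0, 0, 0], [0, 0, -0.1, 0, 0, 0, 0], [0, 0, -0.2, 0, 0, 0, 0], [0, 0, -0.3, 0, 0, 0, 0], [0, 0, -0.4, 0, 0, 0, 0], [0, 0, -0.46, 0, 0, 0, 0], [0, 0, -0.5, 0, 0, 0, 0], [0, 0, -0.5, 0, 0, 0, 0], [0, 0, -0.5, 0, 0, 0, 0]]]'

```text
time_s: 11.58
tool_pos: [0.4497, -0.2869, 0.1657]
tool_rot: [-179.9, 0.0, 16.5]
force: [0.2, 0.1, -5.2]
grip_width: 0.0539
grasp_force: 40.0
```

Run:
```python
from h import *
o=get_obs();p=o["tool_pos"];print(p,o["tool_rot"],o["qpos"],o["force"],o["grip_width"])
go(.457,.017,p[2],5)
```

```text
[ 0.44971588 -0.28692723  0.16571827] [-1.79933605e+02  2.58448708e-02  1.64748171e+01] [-16.9699021    8.02792221  50.88999138 105.51472366  -6.66353887
  69.59630796 -37.54182877] [ 0.1710753   0.05648167 -5.20048553] 0.053937614315075474
shift [ 0.3106 -0.9646  0.001 ] turn [-0.0004  0.0002  0.0637] rows>= 8.0
```

>>> servo_tool --series '[[[0.02, -0.06, 0, 0, 0, 0.005, 0], [0.05, -0.16, 0, 0, 0, 0.01, 0], [0.08, -0.27, 0, 0, 0, 0.017, 0], [0.12, -0.38, 0, 0, 0, 0.025, 0], [0.16, -0.49, 0, 0, 0, 0.032, 0], [0.19, -0.6, 0, 0, 0, 0.04, 0], [0.23, -0.71, 0, 0, 0, 0.047, 0], [0.26, -0.82, 0, 0, 0, 0.055, 0], [0.29, -0.91, 0, 0, 0, 0.06, 0], [0.31, -0.965, 0, 0, 0, 0.064, 0], [0.31, -0.965, 0, 0, 0, 0.064, 0], [0.31, -0.965, 0, 0, 0, 0.064, 0]]]'

```text
time_s: 12.58
tool_pos: [0.4557, 0.0172, 0.1642]
tool_rot: [179.9, 0.3, 5.1]
force: [-0.9, -0.1, -6.4]
grip_width: 0.0538
grasp_force: 40.0
```

Run:
```python
from h import *
o=get_obs();p=o["tool_pos"];print(p,o["tool_rot"],o["qpos"],o["force"],o["grip_width"])
go(.457,.017,.0175,5)
```

```text
[0.45572114 0.01722431 0.16423151] [179.91476144   0.25300546   5.10953319] [-37.76515582  -4.47643205  31.11684444 114.69087112   2.55271385
  69.41781152 -92.5243898 ] [-0.87092044 -0.1465482  -6.36993966] 0.05378561432586519
shift [6.300e-03 4.000e-04 4.891e-01] turn [0.0005 0.0014 0.0006] rows>= 4.0
```

>>> servo_tool --series '[[[0.003, 0, 0.05, 0, 0, 0, 0], [0.004, 0, 0.13, 0, 0, 0, 0], [0.004, 0, 0.21, 0, 0, 0, 0], [0.004, 0, 0.3, 0, 0, 0, 0], [0.004, 0, 0.38, 0, 0, 0, 0], [0.004, 0, 0.43, 0, 0, 0, 0], [0.004, 0, 0.46, 0, 0, 0, 0], [0.004, 0, 0.48, 0, 0, 0, 0], [0.004, 0, 0.489, 0, 0, 0, 0], [0.004, 0, 0.489, 0, 0, 0, 0], [0.004, 0, 0.489, 0, 0, 0, 0]]]'

```text
time_s: 13.5
tool_pos: [0.4593, 0.0165, 0.0205]
tool_rot: [-180.0, -0.1, 4.9]
force: [0.0, 0.8, -5.7]
grip_width: 0.054
grasp_force: 40.0
```

Run:
```python
from h import *
o=get_obs();p=o["tool_pos"];print(p,o["tool_rot"],o["force"],o["grip_width"])
```

```text
[0.45932704 0.01653127 0.0204693 ] [-1.79985703e+02 -8.05032994e-02  4.92774051e+00] [ 0.01377056  0.78699474 -5.67075253] 0.05399751738135815
```

Still hanging (−5.7 N), 3 mm high: lower the rest, release, rise.

>>> servo_tool --series '[[[-0.005, 0, 0.005, 0, 0, 0, 0], [-0.006, 0, 0.011, 0, 0, 0, 0], [-0.006, 0, 0.011, 0, 0, 0, 0], [-0.006, 0, 0.011, 0, 0, 0, 0], [-0.006, 0, 0.011, 0, 0, 0, 1], [-0.006, 0, 0.011, 0, 0, 0, 1], [-0.006, 0, 0.011, 0, 0, 0, 1], [-0.006, 0, 0.011, 0, 0, 0, 1], [-0.006, 0, 0.011, 0, 0, 0, 1], [-0.006, 0, 0.011, 0, 0, 0, 1]]]'

```text
time_s: 14.33
tool_pos: [0.457, 0.0165, 0.0167]
tool_rot: [-180.0, -0.0, 4.9]
force: [-0.7, 0.5, -0.0]
grip_width: 0.0834
grasp_force: 0.0
```

>>> servo_tool --series '[[[0, 0, -0.04, 0, 0, 0, 1], [0, 0, -0.14, 0, 0, 0, 1], [0, 0, -0.27, 0, 0, 0, 1], [0, 0, -0.4, 0, 0, 0, 1], [0, 0, -0.5, 0, 0, 0, 1], [0, 0, -0.6, 0, 0, 0, 1], [0, 0, -0.65, 0, 0, 0, 1], [0, 0, -0.65, 0, 0, 0, 1], [0, 0, -0.65, 0, 0, 0, 1]]]'

```text
time_s: 15.08
tool_pos: [0.4572, 0.0165, 0.212]
tool_rot: [-180.0, -0.1, 4.9]
force: [0.8, -0.7, -0.4]
grip_width: 0.087
grasp_force: 0.0
```

Run:
```python
from h import *
o=get_obs();p=o["tool_pos"];print(p,o["tool_rot"],o["qpos"])
f,P=cloud("wrist");Z=P[...,2]
q=P[(np.hypot(P[...,0]-.457,P[...,1]-.017)<.1)&(Z>.012)&(Z<.08)];print("disp",len(q),rect(q[:,:2]),np.percentile(q[:,2],[50,99]))
hsv=cv2.cvtColor(f,cv2.COLOR_RGB2HSV);H,S=hsv[...,0],hsv[...,1]
m=(H>3)&(H<20)&(S>70)&(np.abs(Z)<.01)&(np.hypot(P[...,0]-.457,P[...,1]-.017)<.1);print("sq",rect(P[m][:,:2]))
m=(H>100)&(H<130)&(S>100)&(Z>.05)&(Z<.075)&(np.hypot(P[...,0]-.67,P[...,1]-.113)<.08);print("clip",m.sum(),rect(P[m][:,:2]))
go(.667,.113,.2,0)
```

```text
[0.45720007 0.01651612 0.21203695] [-1.79958005e+02 -1.03344705e-01  4.94037607e+00] [-38.65470534  -7.02632064  31.11975696 111.0065859    3.71555513
  74.94142274 -93.7452526 ]
disp 6875 (array([457.3,  16.1]), 131.2, 54.1, 5.0) [0.04563006 0.06542314]
sq (array([456.9,  15.9]), 124.2, 123.0, -0.1)
clip 0 (array([0., 0.]), 0.0, 0.0, 0.0)
shift [ 0.7273 -0.2603  0.0357] turn [-0.      0.0002  0.0275] rows>= 6.0
```

Dispenser is on the square pad, centred. Now over the parked clip tote.

>>> servo_tool --series '[[[0.1, -0.04, 0, 0, 0, 0, 1], [0.22, -0.08, 0, 0, 0, 0, 1], [0.34, -0.12, 0, 0, 0, 0.01, 1], [0.46, -0.16, 0, 0, 0, 0.02, 1], [0.57, -0.2, 0.04, 0, 0, 0.027, 1], [0.66, -0.24, 0.04, 0, 0, 0.027, 1], [0.71, -0.26, 0.1, 0, 0, 0.027, 1], [0.727, -0.26, 0.18, 0, 0, 0.027, 1], [0.727, -0.26, 0.21, 0, 0, 0.027, 1], [0.727, -0.26, 0.21, 0, 0, 0.027, 1], [0.727, -0.26, 0.21, 0, 0, 0.027, 1]]]'

```text
time_s: 16.05
tool_pos: [0.6661, 0.112, 0.1473]
tool_rot: [179.9, 0.2, 0.0]
force: [-0.3, -0.2, 0.4]
grip_width: 0.087
grasp_force: 0.0
```

```bash
cat >> h.py <<'E'
def tote(x,y,r=.09,lo=.05,hi=.075,cam="wrist"):
    f,P=cloud(cam);Z=P[...,2];hsv=cv2.cvtColor(f,cv2.COLOR_RGB2HSV);H,S=hsv[...,0],hsv[...,1]
    m=(H>100)&(H<130)&(S>100)&(Z>lo)&(Z<hi)&(np.hypot(P[...,0]-x,P[...,1]-y)<r)
    t=rect(P[m][:,:2]);print("tote",m.sum(),t,np.percentile(Z[m],[50,95]));return f,P,t
E
python3 - <<'E'
from h import *
o=get_obs();p=o["tool_pos"];print(p,o["tool_rot"],o["qpos"])
f,P,t=tote(.667,.113); go(t[0][0]/1000,t[0][1]/1000,.0335,t[3])
E
```

```text
[0.66609381 0.11202237 0.14725161] [1.79937675e+02 1.65981207e-01 2.04049591e-02] [-35.18920526  26.15105449  31.55292495  85.49326508 -13.95005265
  72.47693907 -91.98667878]
tote 3792 (array([667.6, 113.3]), 110.6, 66.2, -0.3) [0.06170493 0.06720436]
shift [ 0.0022 -0.0039  0.3845] turn [0.     0.0001 0.0018] rows>= 3.0
```

>>> servo_tool --series '[[[0.003, -0.004, 0.08, 0, 0, 0, 1], [0.003, -0.004, 0.18, 0, 0, 0, 1], [0.003, -0.004, 0.28, 0, 0, 0, 1], [0.003, -0.004, 0.35, 0, 0, 0, 1], [0.003, -0.004, 0.385, 0, 0, 0, 1], [0.003, -0.004, 0.385, 0, 0, 0, 1], [0.003, -0.004, 0.385, 0, 0, 0, 1]]]'

```text
time_s: 16.68
tool_pos: [0.669, 0.114, 0.0346]
tool_rot: [-180.0, -0.1, 0.1]
force: [0.8, 0.3, 0.5]
grip_width: 0.0869
grasp_force: 0.0
```

>>> servo_tool --series '[[[0, 0, 0, 0, 0, 0, 0], [0, 0, 0, 0, 0, 0, 0], [0, 0, 0, 0, 0, 0, 0], [0, 0, 0, 0, 0, 0, 0], [0, 0, 0, 0, 0, 0, 0], [0, 0, 0, 0, 0, 0, 0], [0, 0, 0, 0, 0, 0, 0]]]' --grip_force 20

```text
time_s: 17.27
tool_pos: [0.6689, 0.1142, 0.034]
tool_rot: [-180.0, -0.1, 0.1]
force: [-1.3, -0.4, 5.5]
grip_width: 0.0659
grasp_force: 20.0
```

Run:
```python
from h import *
o=get_obs();p=o["tool_pos"];y=o["tool_rot"][2];print(p,o["tool_rot"],o["force"],o["grip_width"])
b=(p[0],p[1],.215,y); go(*b); c=(.56,-.05,.215,43); go(*c,b); go(.447,-.2802,.215,85,c)
D=np.load("top0.npz")
```

```text
[0.66888562 0.11419728 0.03400802] [-1.79974096e+02 -7.98217602e-02  7.86575230e-02] [-1.28207644 -0.40727614  5.49587361] 0.06591113840672572
shift [ 8.000e-04 -3.000e-04 -6.033e-01] turn [-0.0001 -0.0004  0.    ] rows>= 5.0
shift [-0.3637  0.5468  0.    ] turn [ 0.      0.     -0.2385] rows>= 6.0
shift [-0.7988  0.3043  0.    ] turn [-0.      0.     -0.2333] rows>= 7.0
```

>>> servo_tool --series '[[[0, 0, -0.03, 0, 0, 0, 0], [0, 0, -0.1, 0, 0, 0, 0], [0, 0, -0.2, 0, 0, 0, 0], [0, 0, -0.31, 0, 0, 0, 0], [0, 0, -0.42, 0, 0, 0, 0], [0, 0, -0.52, 0, 0, 0, 0], [0, 0, -0.58, 0, 0, 0, 0], [0, 0, -0.6, 0, 0, 0, 0], [0, 0, -0.6, 0, 0, 0, 0]]]'

```text
time_s: 18.02
tool_pos: [0.6689, 0.1141, 0.2146]
tool_rot: [-180.0, -0.1, 0.1]
force: [-0.3, 0.4, -2.6]
grip_width: 0.0658
grasp_force: 20.0
```

>>> servo_tool --series '[[[-0.02, 0.03, 0, 0, 0, -0.015, 0], [-0.06, 0.08, 0, 0, 0, -0.035, 0], [-0.1, 0.15, 0, 0, 0, -0.06, 0], [-0.14, 0.21, 0, 0, 0, -0.09, 0], [-0.18, 0.28, 0, 0, 0, -0.12, 0], [-0.22, 0.34, 0, 0, 0, -0.15, 0], [-0.27, 0.41, 0, 0, 0, -0.18, 0], [-0.31, 0.47, 0, 0, 0, -0.205, 0], [-0.34, 0.52, 0, 0, 0, -0.225, 0], [-0.36, 0.545, 0, 0, 0, -0.238, 0], [-0.36, 0.545, 0, 0, 0, -0.238, 0]]]'

```text
time_s: 18.93
tool_pos: [0.5579, -0.0522, 0.2109]
tool_rot: [-179.9, 0.2, 42.8]
force: [0.3, -0.6, -2.1]
grip_width: 0.0656
grasp_force: 20.0
```

Run:
```python
from h import *
o=get_obs();p=o["tool_pos"];y=o["tool_rot"][2];print(p,o["tool_rot"],o["qpos"],o["force"],o["grip_width"])
go(.447,-.2802,.215,85)
```

```text
[ 0.55785979 -0.05219865  0.21086036] [-179.86306255    0.2011186    42.75111042] [-25.90119323   8.40418134  31.58902603  97.95830403  -4.48230395
  75.14909621 -40.66759758] [ 0.27501804 -0.56266519 -2.08761143] 0.06559503944167625
shift [-0.7873  0.3072 -0.0118] turn [-0.0011  0.0008 -0.2347] rows>= 7.0
```

>>> servo_tool --series '[[[-0.04, 0.015, 0, 0, 0, -0.015, 0], [-0.11, 0.045, 0, 0, 0, -0.035, 0], [-0.2, 0.08, 0, 0, 0, -0.06, 0], [-0.3, 0.12, 0, 0, 0, -0.09, 0], [-0.39, 0.155, 0, 0, 0, -0.12, 0], [-0.49, 0.19, 0, 0, 0, -0.15, 0], [-0.58, 0.23, 0, 0, 0, -0.18, 0], [-0.67, 0.265, 0, 0, 0, -0.205, 0], [-0.74, 0.29, 0, 0, 0, -0.225, 0], [-0.785, 0.307, 0, 0, 0, -0.234, 0], [-0.785, 0.307, 0, 0, 0, -0.234, 0], [-0.785, 0.307, 0, 0, 0, -0.234, 0]]]'

```text
time_s: 19.93
tool_pos: [0.4506, -0.2767, 0.2118]
tool_rot: [-179.9, -0.0, 84.9]
force: [1.0, 0.9, -1.1]
grip_width: 0.0662
grasp_force: 20.0
```

Run:
```python
from h import *
o=get_obs();p=o["tool_pos"];y=o["tool_rot"][2];print(p,o["tool_rot"],o["qpos"],o["force"],o["grip_width"])
f,P=cloud("top");Z=P[...,2];hsv=cv2.cvtColor(f,cv2.COLOR_RGB2HSV);H,S=hsv[...,0],hsv[...,1]
D=np.load("top0.npz");H0=cv2.cvtColor(D["f"],cv2.COLOR_RGB2HSV)
m=(H0[...,0]>3)&(H0[...,0]<20)&(H0[...,1]>70)&(D["P"][...,2]<.012);m[:,:335]=0;m[:185]=0;m[:,413:]=0
c=eyes.read_camera("top");v,u=np.nonzero(m);q=onplane(c,np.c_[u,v],.003)
h=cv2.convexHull((q*1000).astype(np.float32))[:,0]
from scipy.optimize import least_squares
# hull points not cut by dispenser: fit fixed radius 68
s=least_squares(lambda p:np.hypot(*(h-p[:2]).T)-68,[447,-280],loss="soft_l1");print(s.x,np.round(s.fun,1))
go(s.x[0]/1000,s.x[1]/1000+.001,.036,85)
```

```text
[ 0.45061977 -0.27671651  0.21179394] [-1.79910286e+02 -4.83113088e-02  8.49000728e+01] [ -9.73865664   3.96568075  40.50110833 102.38873294  -2.67387442
  74.71152457  26.30484669] [ 1.00876061  0.85366595 -1.08819607] 0.06617045948756022
[ 444.69719016 -280.96828268] [-3.000e-01  3.000e-01  1.600e+00  1.500e+00  1.000e+00  8.000e-01
  2.000e-01 -3.000e-01 -1.400e+00 -1.300e+00 -8.000e-01 -1.100e+00
 -1.900e+00 -2.000e+00  1.545e+02  1.501e+02 -2.100e+00 -1.900e+00
 -1.100e+00 -4.000e-01 -3.000e-01 -1.000e-01  4.000e-01  3.000e-01]
shift [-0.0179 -0.021   0.587 ] turn [-0.0003 -0.0003  0.0007] rows>= 5.0
```

>>> servo_tool --series '[[[-0.01, -0.01, 0.06, 0, 0, 0, 0], [-0.014, -0.016, 0.16, 0, 0, 0, 0], [-0.014, -0.016, 0.26, 0, 0, 0, 0], [-0.014, -0.016, 0.36, 0, 0, 0, 0], [-0.014, -0.016, 0.45, 0, 0, 0, 0], [-0.014, -0.016, 0.52, 0, 0, 0, 0], [-0.014, -0.016, 0.56, 0, 0, 0, 0], [-0.014, -0.016, 0.58, 0, 0, 0, 0], [-0.014, -0.016, 0.588, 0, 0, 0, 0], [-0.014, -0.016, 0.588, 0, 0, 0, 0], [-0.014, -0.016, 0.588, 0, 0, 0, 0]]]'

```text
time_s: 20.95
tool_pos: [0.4467, -0.2814, 0.0377]
tool_rot: [179.9, 0.0, 85.1]
force: [0.6, -0.9, -1.0]
grip_width: 0.0658
grasp_force: 20.0
```

Run:
```python
from h import *
o=get_obs();p=o["tool_pos"];print(p,o["tool_rot"],o["force"],o["grip_width"])
go(.446,-.2798,.0338,85)
```

```text
[ 0.44673844 -0.28135216  0.0376781 ] [1.79878271e+02 2.26752333e-02 8.50568965e+01] [ 0.60392405 -0.89414481 -1.00317512] 0.06579802090333706
shift [ 0.0049 -0.0029  0.0129] turn [0.0007 0.0001 0.0003] rows>= 1.0
```

>>> servo_tool --series '[[[0.004, -0.002, 0.007, 0, 0, 0, 0], [0.004, -0.002, 0.013, 0, 0, 0, 0], [0.004, -0.002, 0.013, 0, 0, 0, 0], [0.004, -0.002, 0.013, 0, 0, 0, 0], [0.004, -0.002, 0.013, 0, 0, 0, 1], [0.004, -0.002, 0.013, 0, 0, 0, 1], [0.004, -0.002, 0.013, 0, 0, 0, 1], [0.004, -0.002, 0.013, 0, 0, 0, 1], [0.004, -0.002, 0.013, 0, 0, 0, 1], [0.004, -0.002, 0.013, 0, 0, 0, 1]]]'

```text
time_s: 21.78
tool_pos: [0.445, -0.2798, 0.0325]
tool_rot: [-180.0, -0.0, 85.0]
force: [0.1, 0.1, 0.1]
grip_width: 0.0865
grasp_force: 0.0
```

>>> servo_tool --series '[[[0, 0, -0.04, 0, 0, 0, 1], [0, 0, -0.14, 0, 0, 0, 1], [0, 0, -0.27, 0, 0, 0, 1], [0, 0, -0.4, 0, 0, 0, 1], [0, 0, -0.52, 0, 0, 0, 1], [0, 0, -0.58, 0, 0, 0, 1], [0, 0, -0.6, 0, 0, 0, 1], [0, 0, -0.6, 0, 0, 0, 1], [0, 0, -0.6, 0, 0, 0, 1]]]'

```text
time_s: 22.53
tool_pos: [0.4446, -0.2795, 0.212]
tool_rot: [-180.0, -0.0, 85.0]
force: [0.0, 0.4, -0.3]
grip_width: 0.0874
grasp_force: 0.0
```

Run:
```python
from h import *
o=get_obs();p=o["tool_pos"];print(p,o["tool_rot"],o["qpos"])
f,P,t=tote(.446,-.281);Z=P[...,2];hsv=cv2.cvtColor(f,cv2.COLOR_RGB2HSV);H,S=hsv[...,0],hsv[...,1]
save(f,"w3.png",1.2)
m=(H>3)&(H<20)&(S>70)&(Z<.012)&(np.hypot(P[...,0]-.446,P[...,1]+.281)<.1);print("pad",rect(P[m][:,:2]),cv2.minEnclosingCircle((P[m][:,:2]*1000).astype(np.float32)))
a=(.446,-.28,p[2],85);b=(.56,-.03,p[2],120);c=(.50,.18,p[2],160);go(*b);go(*c,b);go(.439,.282,p[2],160.2,c)
```

```text
[ 0.44463764 -0.27954931  0.21201082] [-1.79958686e+02 -3.27486868e-02  8.50419320e+01] [-10.23019208   3.34510131  41.36506601 102.8946934   -2.3032578
  74.65688742  26.74010128]
tote 2246 (array([ 445.3, -281.7]), 110.7, 65.7, 84.8) [0.06184346 0.06733551]
pad (array([ 449.3, -273.1]), 133.3, 118.4, -8.2) ((448.13739013671875, -280.62408447265625), 67.34498596191406)
shift [ 0.8613  0.3127 -0.0027] turn [-0.0006 -0.0005 -0.1942] rows>= 7.0
shift [0.7062 0.1768 0.    ] turn [ 0.      0.     -0.2222] rows>= 6.0
shift [0.3074 0.25   0.    ] turn [ 0.      0.     -0.0011] rows>= 3.0
```

View pics/w3.png

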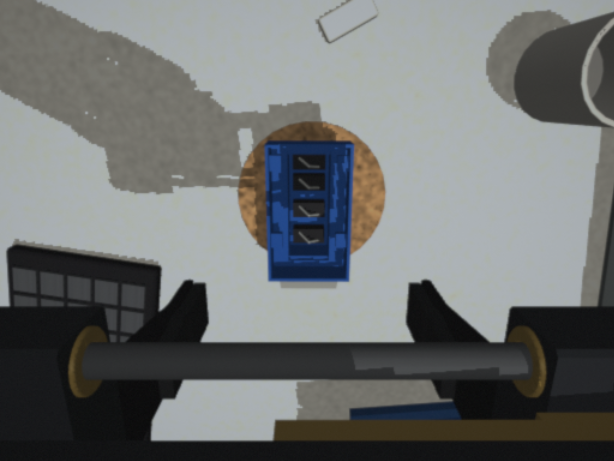

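>>> servo_tool --series '[[[0.08, 0.03, 0, 0, 0, -0.02, 1], [0.2, 0.07, 0, 0, 0, -0.045, 1], [0.32, 0.115, 0, 0, 0, -0.07, 1], [0.44, 0.16, 0, 0, 0, -0.1, 1], [0.56, 0.2, 0, 0, 0, -0.125, 1], [0.68, 0.245, 0, 0, 0, -0.155, 1], [0.79, 0.285, 0, 0, 0, -0.18, 1], [0.86, 0.312, 0, 0, 0, -0.194, 1], [0.86, 0.312, 0, 0, 0, -0.194, 1]]]'

```text
time_s: 23.33
tool_pos: [0.5613, -0.0244, 0.2102]
tool_rot: [-179.9, -0.2, 120.5]
force: [-0.9, -0.2, -0.6]
grip_width: 0.087
grasp_force: 0.0
```

>>> servo_tool --series '[[[0.08, 0.02, 0, 0, 0, -0.02, 1], [0.2, 0.05, 0, 0, 0, -0.055, 1], [0.32, 0.08, 0, 0, 0, -0.09, 1], [0.44, 0.11, 0, 0, 0, -0.12, 1], [0.56, 0.14, 0, 0, 0, -0.16, 1], [0.66, 0.165, 0, 0, 0, -0.19, 1], [0.706, 0.177, 0, 0, 0, -0.222, 1], [0.706, 0.177, 0, 0, 0, -0.222, 1], [0.706, 0.177, 0, 0, 0, -0.222, 1]]]'

```text
time_s: 24.08
tool_pos: [0.5006, 0.1778, 0.2116]
tool_rot: [-179.9, -0.0, 159.8]
force: [0.4, -0.8, 0.7]
grip_width: 0.0868
grasp_force: 0.0
```

Run:
```python
from h import *
o=get_obs();p=o["tool_pos"];print(p,o["tool_rot"],o["qpos"])
go(.439,.282,.15,160.2)
```

```text
[0.50056095 0.17784904 0.21157612] [-1.79861509e+02 -4.18797682e-02  1.59776054e+02] [-36.74312564   4.1696636   15.03488932 101.34538888  -1.04248343
  74.75338343  48.30629557]
shift [0.3124 0.2553 0.2049] turn [-0.0008 -0.0002 -0.0024] rows>= 4.0
```

>>> servo_tool --series '[[[0.08, 0.06, 0, 0, 0, -0.002, 1], [0.17, 0.14, 0, 0, 0, -0.002, 1], [0.25, 0.21, 0, 0, 0, -0.002, 1], [0.312, 0.255, 0.06, 0, 0, -0.002, 1], [0.312, 0.255, 0.15, 0, 0, -0.002, 1], [0.312, 0.255, 0.205, 0, 0, -0.002, 1], [0.312, 0.255, 0.205, 0, 0, -0.002, 1], [0.312, 0.255, 0.205, 0, 0, -0.002, 1], [0.312, 0.255, 0.205, 0, 0, -0.002, 1]]]'

```text
time_s: 24.83
tool_pos: [0.4408, 0.2817, 0.1521]
tool_rot: [180.0, 0.1, 160.0]
force: [-0.0, 0.1, 0.1]
grip_width: 0.0872
grasp_force: 0.0
```

Run:
```python
from h import *
o=get_obs();p=o["tool_pos"];print(p,o["tool_rot"],o["qpos"])
f,P,t=tote(.439,.283); save(f,"w4.png",1.2); go(t[0][0]/1000,t[0][1]/1000,.0305,t[3]+180)
```

```text
[0.44082474 0.28169824 0.15214941] [1.79956772e+02 6.49025567e-02 1.60043080e+02] [-43.82162213   5.5835811    8.81771963 106.7486054   -0.89324792
  67.66320074  35.33645487]
tote 3054 (array([440.2, 284.7]), 110.2, 65.6, -19.7) [0.0601329  0.06428735]
shift [0.0055 0.0062 0.4069] turn [ 0.0005  0.0005 -0.0012] rows>= 3.0
```

View pics/w4.png

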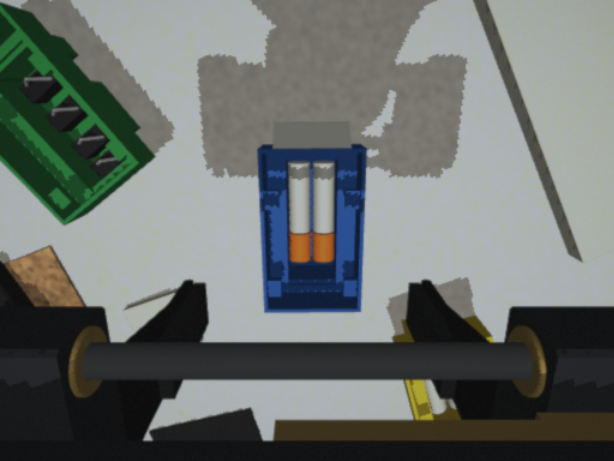

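>>> servo_tool --series '[[[0.005, 0.006, 0.08, 0, 0, -0.001, 1], [0.005, 0.006, 0.18, 0, 0, -0.001, 1], [0.005, 0.006, 0.28, 0, 0, -0.001, 1], [0.005, 0.006, 0.36, 0, 0, -0.001, 1], [0.005, 0.006, 0.407, 0, 0, -0.001, 1], [0.005, 0.006, 0.407, 0, 0, -0.001, 1], [0.005, 0.006, 0.407, 0, 0, -0.001, 1]]]'

```text
time_s: 25.47
tool_pos: [0.4392, 0.2851, 0.0298]
tool_rot: [180.0, 0.0, 160.4]
force: [0.2, -0.4, 0.6]
grip_width: 0.0873
grasp_force: 0.0
```

>>> servo_tool --series '[[[0, 0, 0, 0, 0, 0, 0], [0, 0, 0, 0, 0, 0, 0], [0, 0, 0, 0, 0, 0, 0], [0, 0, 0, 0, 0, 0, 0], [0, 0, 0, 0, 0, 0, 0], [0, 0, 0, 0, 0, 0, 0], [0, 0, 0, 0, 0, 0, 0]]]'

```text
time_s: 26.05
tool_pos: [0.439, 0.2858, 0.0301]
tool_rot: [179.9, 0.0, 160.5]
force: [-0.3, -0.6, 6.7]
grip_width: 0.0658
grasp_force: 20.0
```

Run:
```python
from h import *
o=get_obs();p=o["tool_pos"];y=o["tool_rot"][2];print(p,o["tool_rot"],o["force"],o["grip_width"])
u=np.array([np.cos(np.radians(y)),np.sin(np.radians(y))]);d=p[:2]-[.4402,.2847];print("tcp minus tote, tool x:",d@u)
z=.215;b=(.50,.18,z,140);c=(.56,-.03,z,112); go(*b,(p[0],p[1],z,y));go(*c,b);go(.445,-.2817,z,84.8,c)
```

```text
[0.43904029 0.28576158 0.03006901] [1.79917044e+02 4.76367881e-02 1.60461074e+02] [-0.29328062 -0.62332733  6.7051153 ] 0.06580961186701724
tcp minus tote, tool x: 0.0014479728460365636
shift [-0.3094 -0.2643 -0.    ] turn [ 0.     -0.      0.1137] rows>= 3.0
shift [-0.6032 -0.4077 -0.    ] turn [ 0.     -0.      0.1556] rows>= 6.0
shift [-0.6343 -0.6697 -0.    ] turn [ 0.     -0.      0.1511] rows>= 7.0
```

>>> servo_tool --series '[[[0, 0, -0.03, 0, 0, 0, 0], [0, 0, -0.1, 0, 0, 0, 0], [0, 0, -0.2, 0, 0, 0, 0], [0, 0, -0.31, 0, 0, 0, 0], [0, 0, -0.42, 0, 0, 0, 0], [0, 0, -0.52, 0, 0, 0, 0], [0, 0, -0.6, 0, 0, 0, 0], [0, 0, -0.64, 0, 0, 0, 0], [0, 0, -0.64, 0, 0, 0, 0]]]'

```text
time_s: 26.8
tool_pos: [0.4396, 0.2861, 0.224]
tool_rot: [179.7, 0.2, 160.5]
force: [0.1, -0.2, -1.2]
grip_width: 0.0655
grasp_force: 20.0
```

>>> servo_tool --series '[[[-0.03, -0.03, 0, 0, 0, 0.01, 0], [-0.08, -0.07, 0, 0, 0, 0.03, 0], [-0.14, -0.12, 0, 0, 0, 0.05, 0], [-0.2, -0.17, 0, 0, 0, 0.075, 0], [-0.26, -0.22, 0, 0, 0, 0.095, 0], [-0.3, -0.255, 0, 0, 0, 0.11, 0], [-0.31, -0.264, 0, 0, 0, 0.114, 0], [-0.31, -0.264, 0, 0, 0, 0.114, 0]]]'

```text
time_s: 27.47
tool_pos: [0.5001, 0.1776, 0.2205]
tool_rot: [-179.9, -0.0, 139.7]
force: [-0.3, 0.6, -1.8]
grip_width: 0.0655
grasp_force: 20.0
```

>>> servo_tool --series '[[[-0.03, -0.02, 0, 0, 0, 0.01, 0], [-0.1, -0.07, 0, 0, 0, 0.025, 0], [-0.18, -0.12, 0, 0, 0, 0.045, 0], [-0.27, -0.18, 0, 0, 0, 0.07, 0], [-0.36, -0.24, 0, 0, 0, 0.095, 0], [-0.45, -0.3, 0, 0, 0, 0.12, 0], [-0.53, -0.36, 0, 0, 0, 0.14, 0], [-0.59, -0.4, 0, 0, 0, 0.155, 0], [-0.6, -0.408, 0, 0, 0, 0.155, 0], [-0.6, -0.408, 0, 0, 0, 0.155, 0]]]'

```text
time_s: 28.3
tool_pos: [0.5587, -0.031, 0.221]
tool_rot: [-180.0, -0.0, 111.9]
force: [-1.0, -0.8, -0.2]
grip_width: 0.0661
grasp_force: 20.0
```

Run:
```python
from h import *
o=get_obs();p=o["tool_pos"];print(p,o["tool_rot"],o["qpos"],o["force"],o["grip_width"])
go(.4453,-.2803,.215,84.8)
```

```text
[ 0.5586672  -0.03102133  0.22096294] [-1.79990753e+02 -7.83534138e-03  1.11931685e+02] [-24.66233746   7.56171643  27.63660884  97.33047948  -3.61021564
  76.00061782  25.57597576] [-1.01339054 -0.80205742 -0.21119645] 0.06606175625389683
shift [-0.6297 -0.6609  0.0199] turn [-1.000e-04 -0.000e+00  1.507e-01] rows>= 7.0
```

>>> servo_tool --series '[[[-0.03, -0.03, 0, 0, 0, 0.01, 0], [-0.09, -0.1, 0, 0, 0, 0.025, 0], [-0.17, -0.18, 0, 0, 0, 0.045, 0], [-0.25, -0.27, 0, 0, 0, 0.065, 0], [-0.33, -0.35, 0, 0, 0, 0.085, 0], [-0.41, -0.44, 0, 0, 0, 0.105, 0], [-0.49, -0.52, 0, 0, 0, 0.125, 0], [-0.56, -0.6, 0, 0, 0, 0.14, 0], [-0.61, -0.645, 0, 0, 0, 0.15, 0], [-0.63, -0.661, 0, 0, 0, 0.1507, 0], [-0.63, -0.661, 0, 0, 0, 0.1507, 0], [-0.63, -0.661, 0, 0, 0, 0.1507, 0]]]'

```text
time_s: 29.3
tool_pos: [0.4465, -0.2779, 0.2208]
tool_rot: [180.0, -0.1, 85.0]
force: [0.4, 0.3, -1.5]
grip_width: 0.0658
grasp_force: 20.0
```

Run:
```python
from h import *
o=get_obs();p=o["tool_pos"];print(p,o["tool_rot"],o["force"],o["grip_width"])
f,P,t=tote(p[0],p[1],lo=p[2]+.02,hi=p[2]+.05); save(f,"w5.png",1.2)
go(.4453,-.2803,.115,84.8)
```

```text
[ 0.44654111 -0.27790919  0.22084183] [ 1.79999892e+02 -7.60886856e-02  8.50369393e+01] [ 0.37353069  0.29906992 -1.52899145] 0.06578170469514388
tote 6694 (array([ 447.7, -273.2]), 96.3, 73.0, 85.0) [0.25124797 0.25499111]
shift [-0.0108 -0.0043  0.3525] turn [-0.0001 -0.0004  0.0018] rows>= 3.0
```

View pics/w5.png

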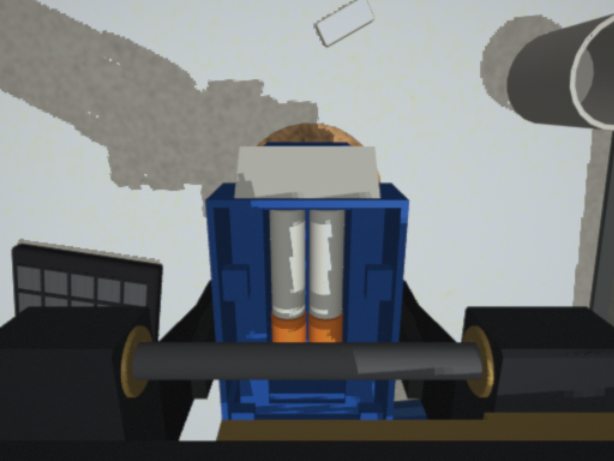

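>>> servo_tool --series '[[[-0.008, -0.004, 0.06, 0, 0, 0.001, 0], [-0.009, -0.004, 0.14, 0, 0, 0.001, 0], [-0.009, -0.004, 0.22, 0, 0, 0.001, 0], [-0.009, -0.004, 0.29, 0, 0, 0.001, 0], [-0.009, -0.004, 0.33, 0, 0, 0.001, 0], [-0.009, -0.004, 0.352, 0, 0, 0.001, 0], [-0.009, -0.004, 0.352, 0, 0, 0.001, 0], [-0.009, -0.004, 0.352, 0, 0, 0.001, 0], [-0.009, -0.004, 0.352, 0, 0, 0.001, 0]]]'

```text
time_s: 30.1
tool_pos: [0.4454, -0.2824, 0.1167]
tool_rot: [179.9, 0.0, 84.8]
force: [-0.7, 0.4, -1.1]
grip_width: 0.0657
grasp_force: 20.0
```

Run:
```python
from h import *
o=get_obs();p=o["tool_pos"];print(p,o["tool_rot"],o["force"],o["grip_width"])
go(.4453,-.280,.089,84.8)
```

```text
[ 0.44535713 -0.28238905  0.11668238] [1.79878936e+02 2.72408163e-02 8.47708997e+01] [-0.66939236  0.42467027 -1.13567766] 0.06572733711028535
shift [ 0.008  -0.0011  0.0923] turn [ 0.0007  0.0002 -0.0002] rows>= 1.0
```

>>> servo_tool --series '[[[0.006, 0, 0.01, 0, 0, 0, 0], [0.006, 0, 0.025, 0, 0, 0, 0], [0.006, 0, 0.04, 0, 0, 0, 0], [0.006, 0, 0.052, 0, 0, 0, 0], [0.006, 0, 0.062, 0, 0, 0, 0], [0.006, 0, 0.07, 0, 0, 0, 0], [0.006, 0, 0.077, 0, 0, 0, 0], [0.006, 0, 0.084, 0, 0, 0, 0], [0.006, 0, 0.09, 0, 0, 0, 0], [0.006, 0, 0.09, 0, 0, 0, 0], [0.006, 0, 0.09, 0, 0, 0, 0]]]'

```text
time_s: 31.02
tool_pos: [0.4445, -0.2804, 0.0891]
tool_rot: [180.0, -0.0, 84.7]
force: [-1.7, 1.1, 5.4]
grip_width: 0.0661
grasp_force: 20.0
```

Run:
```python
from h import *
o=get_obs();p=o["tool_pos"];print(p,o["tool_rot"],o["force"],o["grip_width"])
go(.4453,-.280,.089,84.8)
```

```text
[ 0.44448212 -0.28044596  0.08910896] [ 1.79996740e+02 -2.89804242e-02  8.47302140e+01] [-1.72938776  1.10111351  5.39006893] 0.06605673869630083
shift [0.0017 0.0026 0.0004] turn [ 0.     -0.0002 -0.0004] rows>= 1.0
```

>>> servo_tool --series '[[[0, 0, 0, 0, 0, 0, 0], [0, 0, 0, 0, 0, 0, 1], [0, 0, 0, 0, 0, 0, 1], [0, 0, 0, 0, 0, 0, 1], [0, 0, 0, 0, 0, 0, 1], [0, 0, 0, 0, 0, 0, 1], [0, 0, 0, 0, 0, 0, 1], [0, 0, 0, 0, 0, 0, 1]]]'

```text
time_s: 31.68
tool_pos: [0.4444, -0.2803, 0.0884]
tool_rot: [180.0, -0.0, 84.7]
force: [0.3, 0.1, 0.6]
grip_width: 0.0871
grasp_force: 0.0
```

>>> servo_tool --series '[[[0, 0, -0.03, 0, 0, 0, 1], [0, 0, -0.1, 0, 0, 0, 1], [0, 0, -0.2, 0, 0, 0, 1], [0, 0, -0.32, 0, 0, 0, 1], [0, 0, -0.44, 0, 0, 0, 1], [0, 0, -0.52, 0, 0, 0, 1], [0, 0, -0.55, 0, 0, 0, 1], [0, 0, -0.55, 0, 0, 0, 1], [0, 0, -0.55, 0, 0, 0, 1]]]'

```text
time_s: 32.43
tool_pos: [0.4442, -0.2802, 0.2531]
tool_rot: [180.0, -0.0, 84.7]
force: [-0.8, 0.5, -1.2]
grip_width: 0.0871
grasp_force: 0.0
```

Run:
```python
from h import *
o=get_obs();p=o["tool_pos"];print(p,o["tool_rot"],o["grip_width"])
f,P,t=tote(.4453,-.2817,lo=.11,hi=.135); save(f,"w6.png",1.2)
tote(.4453,-.2817,lo=.045,hi=.07)
m=(P[...,2]>.11)&(P[...,2]<.13)&(np.hypot(P[...,0]-.445,P[...,1]+.281)<.08);q=P[m];q=q[q[:,2]>.116]
A=np.c_[q[:,:2]-q[:,:2].mean(0),np.ones(len(q))];print("rim plane",np.linalg.lstsq(A,q[:,2],rcond=None)[0])
f,P,t=tote(.457,.017,lo=.3,hi=.31) if 0 else (*cloud("scene"),0); save(f,"s2.png",1.2)
for n,c in dict(stap=(.6476,-.0506)).items():
    q=P[(np.hypot(P[...,0]-c[0],P[...,1]-c[1])<.09)&(P[...,2]>.012)&(P[...,2]<.06)];print(n,rect(q[:,:2]))
```

```text
[ 0.44422455 -0.28024117  0.25313592] [ 1.79998577e+02 -2.19881596e-02  8.47391901e+01] 0.08713402957382506
tote 2118 (array([ 443.5, -282.2]), 109.6, 65.6, 84.8) [0.11965125 0.12331443]
tote 279 (array([ 445.8, -276.8]), 100.9, 63.8, 84.8) [0.06393538 0.06900326]
rim plane [-0.00211637 -0.00157846  0.12037084]
stap (array([650.1, -46.8]), 128.6, 32.6, -15.3)
```

View pics/s2.png

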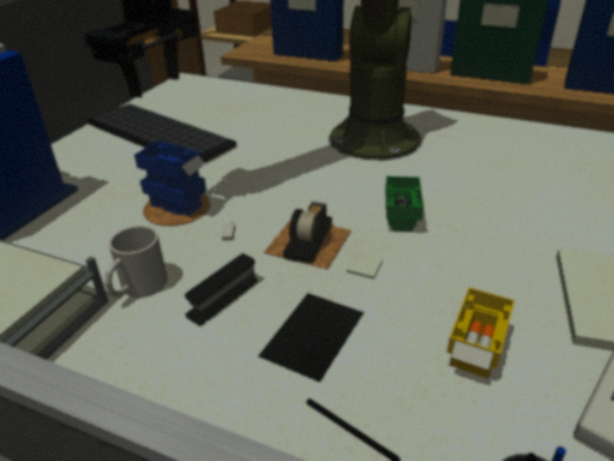

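```bash
python3 -c "
from cell import env; print(env.sign_off())"
```

```text
the job is handed in; nothing more can be done
None
```

I handed the job in at about 33 s on the robot's clock. The dispenser is centred on the square pad to within about 1 mm. The clip tote is on the round pad, about 3 mm off centre. The glue tote is level on the clip tote's lugs, turned end for end, about 2 mm off its centre. The mug and stapler were left where they were; `sign_off` gave no verdict.

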